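# Seat a cast bar on the bow gauge and hold it down for the reading

### The job

Check the small sand-coloured cast bar lying on the bench in front of the stone slabs for bow: lift it, lower it wide face up onto the bow gauge, between the six locating pins, and press it down against the sprung dial plunger until it sits fully home on both steel seats. Finish while still gripping the bar and holding it down on the seats with a light, steady push, so that the dial can be read. Leave the mixing cup, the cream block and the chip brush where they are.

Things in the scene. Friction and masses are not known exactly. Their poses are not given: they have to be found in the camera images.
- cast_bar: Small sand-coloured cast bar, loose, about 0.12 kg, lying on the bench wide face up. 98 mm long (own y) x 44 mm wide (own x) x 16 mm high. Origin: centre of its underside; z up. Sides and ends lean outward going up: underside 31 x 85 mm, widest (44 x 98 mm) 15 mm above it, so fingers closing along own x bear near the top edges. Either end may point either way on the gauge.
- bow_gauge: Blue bench gauge, fixed. Base 96 (x) x 164 (y) mm, 124 mm high over the pins. Origin: centre of its underside, on the bench; z up. The bar lies along its y over the centre. Six upright steel pins, 7 mm thick with cone tips, 124 mm above the bench, frame the bar with 3 mm play each side: at x +-28.5, y +-41 mm, and at x 0, y +-55.5 mm. Dial between the uprights faces -x.
- seats: The two flat steel seats (hard stop) of the gauge, fixed to it, at y +-33 mm, each 34 x 8 mm. Origin: midway between them at the height of their top faces, 100 mm above the gauge's underside, on the plunger's axis; axes as the gauge's. The bar is home when its origin lies here. Under the seats are saddles 74 mm wide (x), y 28 to 66 mm each side, tops 8 mm below the seats; between them it is open but for the plunger.
- plunger (a joint): Travel (m) of the dial's upright sprung plunger midway between the seats: 0 = up, its brass tip 8 mm above the seats; grows as it is pressed down; 0.008 = tip level with the seats (bar home, red needle straight up). Spring: 4 N at 0, 8 N at 0.008, more than the bar's weight, so a bar let go is lifted off the seats.
- mixing_cup: White mixing cup, loose bystander, 79 mm across, 88 mm high. Origin: centre of its underside.
- cream_wedge: Thick cream cast block, loose bystander, 66 (x) x 130 (y) x 45 mm. Origin: centre of its underside.
- chip_brush: Chip brush, wooden handle, loose bystander lying flat, 44 (x) x 218 (y) x 14 mm. Origin: centre of its underside.
Things that resemble listed ones, but are neither listed nor needed, are in the scene too. What is shaped like the cast_bar but turquoise is not meant.

How it is judged (in metres and radians):
On the way:
1. the bar is lifted clear of the bench in the fingers, not touching the gauge (height (world z) of cast_bar above 0.05 m and contact force between the fingers and cast_bar above 2 N and contact force between cast_bar and bow_gauge below 0.1 N), for 0.2 s.
At the end, for the whole second after the job is handed in: Fingers grip the bar (over 2 N); bar origin within 1.5 mm above the seats and 6 mm sideways of their centre, along the gauge within 0.06 rad, level and wide face up within 0.015 rad, at rest; plunger pressed over 6.5 mm; bar bears on the seats with 1 to 35 N (value of joint plunger above 0.0065 m and z of cast_bar in the frame of seats below 0.0015 m and horizontal distance between cast_bar and seats below 0.006 m and angle between the y axis of cast_bar and the y axis of bow_gauge, either way round below 0.06 rad and angle between cast_bar's own z axis and vertical below 0.015 rad and contact force between cast_bar and seats between 1 and 35 N and contact force between the fingers and cast_bar above 2 N and linear speed of cast_bar below 0.01 m/s); the arm keeps its last pose, push and grip.
It fails at once if the mixing cup, the cream block or the brush is moved by more than 20 mm (distance of any of mixing_cup, cream_wedge, chip_brush from where it was at the start of the episode above 0.02 m).
It fails at once if the bar is rammed onto the gauge with more than 80 N (contact force between cast_bar and bow_gauge above 80 N).
It also fails if it takes over 48 s, if anything falls off the work surface, if the arm or the gripper's body presses on something with over 40 N, if the wrist force passes 120 N, or if a joint passes its speed limit or range.

### The arm

A 6-joint arm with a two-finger parallel gripper is mounted at the origin on a cart in front of the work surface, level with it; the furniture and walls round the work are solid. World frame = base frame: x ahead of the robot, y to its left, z up, the work surface at z = 0. Lengths are in mm, angles in degrees, forces in N, time in s.
With the tool pointing down it reaches from about 350 to 950 mm from the base axis. Payload 17.4 kg.
Tool frame: the origin (TCP) lies midway between the tips of the shut fingers; the grasp point (between the pads) lies arm.tcp_to_grasp behind it (arm.tcp_to_grasp is the distance from the TCP to the grasp point, in mm); z points along the fingers, y is the line along which they close (so a half turn about z gives the same grasp; the last joint's range is limited). The gripper opens to 93 mm and grips with 3 to 60 N. Pads are 15 mm wide; open, the fingers measure 128 mm over their backs; the gripper's body (75 mm by 188 mm) begins 65 mm behind the grasp point.
Start: joints at [62.98, 6.646, 82.598, -0, 90.757, -2.166], TCP at [283.726, 612.48, 218.646] pointing down, gripper open.
Joint ranges: [-162.19, 162.19], [-47.58, 125.68], [4.15, 143.07], [-65.23, 245.23], [0.69, 171.88], [-170.13, 170.13]. Speed limits (degrees/s): [108.29, 108.29, 127.2, 180, 180, 180].

### API

Orientations are given as a 3x3 rotation matrix whose columns are the frame's x, y, z axes.
In Python, from cell import arm, imaging gives the robot as it stands. The module is installed in compiled form; this text tells all that it offers.
- The arm moves only by the tool carry_out, never from a script. Its arguments are lists of equal length, an entry for each row: "travel": the shift along the tool's x, y, z in cm, a list of three; "twist": the turn about the tool's z in degrees; "fingers": the finger opening in cm, from 0 to 9.3. In form: {"travel": [[x, y, z], ...], "twist": [twist, ...], "fingers": [fingers, ...]}. A call has 1 to 10 rows; each row shifts and turns the commanded pose from where the row before left it, along the tool's axes as they then stand; what a row does not reach is not made up. A row lasts 1/10 s, in which the tool goes at most 50 mm and 8.59 degrees, less where a joint would pass 70% of its speed; a pose out of reach is approached as far as the arm can. A call is refused whole if a number of a shift passes 5 or a number of a turn 8.59, either way. A call with a gripper value outside its range is refused whole. The fingers move at their own pace and stop on an object; "grip_force" is the grip in N (left out, the last holds). Time passes only in rows, so rows that do not move let the fingers close. It gives the time, the measured TCP pose, the force, the opening and the grip force at its end, in the units of the state.
- arm.read_state(): the state, without advancing time (a new reading comes with each control period).
- imaging.capture(name): name is "scene" or "side" or "wrist"; returns a dict with "pixels" (420x560x3 uint8, blue, green, red), "intrinsics" (3x3 intrinsics, pixels), "rvec" (rotation vector, rad) and "tvec" (3), from world to camera coordinates, as OpenCV has them. Camera axes: x right, y down, z forward; pixel columns grow to the right and rows downward; lengths in mm; the calibration is good to about 2 mm. A picture is of the moment at which its call begins. There is no depth.
- arm.job_done(): hands the job in; it is judged then, once.
The state is a dict: "time_s": time; "joint_pos": joint angles; "joint_vel": joint speeds; "tau": joint torques, N m; "tool_pos": TCP position; "orientation": TCP orientation; "force": force on the tool from outside, world axes, zero at the start; "moment": the same for the moment, N m; "opening": finger opening in mm; "grasp_force": force on a finger pad.
Only numpy, scipy, OpenCV 4.12 (cv2) and the standard library are available. Lean on these libraries where they do the work, as an engineer would, in place of code of your own. Each camera call takes 0.05 s, during which the arm holds its last target. There are 200 camera calls.

## Working session

There is one attempt and no reset: what is moved stays moved. The work goes in short steps, Python scripts to look and compute and a tool call to move; the robot and the scene stay as the last step left them, time stands still between calls to the robot, and variables do not carry over. Pictures are saved under pics/ and viewed, at most 10 in all, crops included, and the job is handed in when it is done.

Besides the shell and the picture viewer there is one more tool, called after "Emit:" by a JSON object that holds its "op" and its "data". carry_out: Moves the arm, as the interface text tells. Its arguments: {"type":"object","properties":{"travel":{"type":"array","items":{"type":"array","items":{"type":"number"}}},"twist":{"type":"array","items":{"type":"number"}},"fingers":{"type":"array","items":{"type":"number"}},"grip_force":{"type":"number"}},"required":["travel","twist","fingers"]}

```bash
mkdir -p pics; cat > h.py <<'E'
import numpy as np, cv2
from cell import arm, imaging
def cap(name,fn=None):
    c=imaging.capture(name)
    if fn: cv2.imwrite('pics/'+fn,c['pixels'])
    np.savez('last_%s.npz'%name,**c)
    return c
def load(name): return dict(np.load('last_%s.npz'%name))
def ray(c,uv,z):
    K=np.array(c['intrinsics'],float);R=cv2.Rodrigues(np.array(c['rvec'],float))[0];t=np.array(c['tvec'],float).ravel()
    o=-R.T@t; out=[]
    for u,v in np.atleast_2d(uv):
        d=R.T@np.linalg.inv(K)@[u,v,1]; out.append(o+d*(z-o[2])/d[2])
    return np.array(out)
def proj(c,P):
    return cv2.projectPoints(np.array(P,float).reshape(-1,1,3),np.array(c['rvec'],float),np.array(c['tvec'],float),np.array(c['intrinsics'],float),None)[0].reshape(-1,2)
E
python3 - <<'E'
from h import *
for n in ('scene','side'):
    c=cap(n,n+'0.png'); R=cv2.Rodrigues(np.array(c['rvec'],float))[0];print(n,-R.T@np.array(c['tvec']).ravel())
s=arm.read_state();print(s,arm.tcp_to_grasp)
E
```

```text
scene [ -16.60193979 -434.06771386  651.65560967]
side [  70.11984617 -575.16224131  672.54708894]
{'time_s': 0.1, 'joint_pos': array([ 6.29802600e+01,  6.67018334e+00,  8.26297862e+01, -1.81894237e-03,
        9.07557518e+01, -2.16520331e+00]), 'joint_vel': array([-0.03215665, -0.06554198, -0.04027952, -0.02119208, -0.02079145,
        0.07980793]), 'tau': array([ 1.64766869e-03, -7.22885370e+01, -6.23870730e+01,  7.81029300e-02,
        2.26399518e-02, -5.84754457e-05]), 'tool_pos': array([283.64740361, 612.325049  , 218.01615008]), 'orientation': array([[-9.07377643e-01,  4.20316121e-01, -4.13535452e-04],
       [ 4.20316324e-01,  9.07377216e-01, -8.80792648e-04],
       [ 5.02129874e-06, -9.73027258e-04, -9.99999527e-01]]), 'force': array([0.91627551, 0.32041562, 0.11371665]), 'moment': array([ 0.00208983, -0.01727741, -0.02731801]), 'grasp_force': 0.0, 'opening': 93.24105086094826} 18.8
```

View pics/scene0.png

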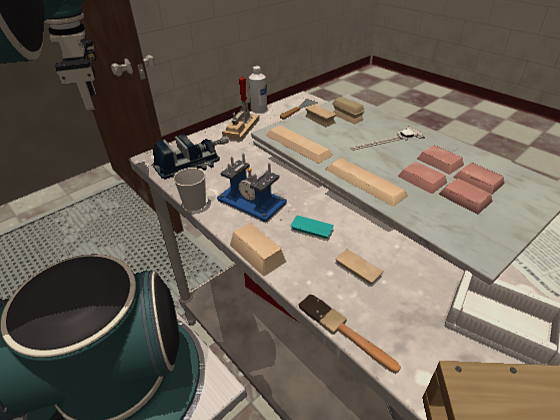

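View pics/side0.png

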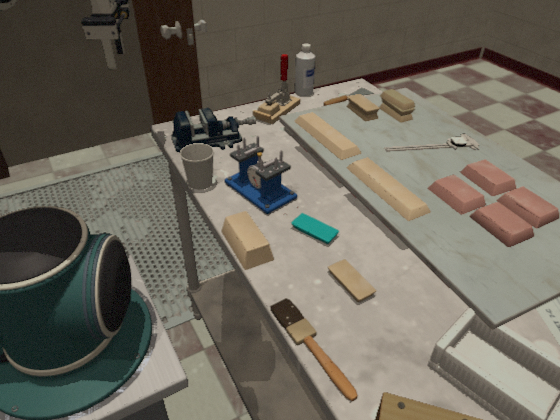

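The scene view shows the bar at about (359,266) and the gauge at about (252,190). In the side view they are at (352,281) and (262,178). I'll enlarge both areas.

```bash
python3 - <<'E'
from h import *
a=load('scene');b=load('side')
def crop(c,x,y,w,h,s): return cv2.resize(c['pixels'][y:y+h,x:x+w],None,fx=s,fy=s,interpolation=cv2.INTER_CUBIC)
top=np.hstack([crop(a,210,145,80,75,5),crop(b,220,130,80,75,5)])
bot=np.hstack([crop(a,325,240,66,45,6),crop(b,320,255,66,45,6)])
bot=cv2.copyMakeBorder(bot,0,0,0,8,cv2.BORDER_CONSTANT)
im=np.vstack([top[:, :800],bot[:225+45]]) if False else np.vstack([top,cv2.resize(bot,(800,225))])
cv2.imwrite('pics/z.png',im)
print('bar',ray(a,(359,264),16),ray(b,(352,279),16)); print('g',ray(a,[(253,197)],10),ray(b,[(262,187)],10))
E
```

```text
bar [[ 497.38875986 -124.53713605   16.        ]] [[ 493.68936506 -130.15481262   16.        ]]
g [[490.70864359 224.86328205  10.        ]] [[485.09558471 217.31687685  10.        ]]
```

View pics/z.png

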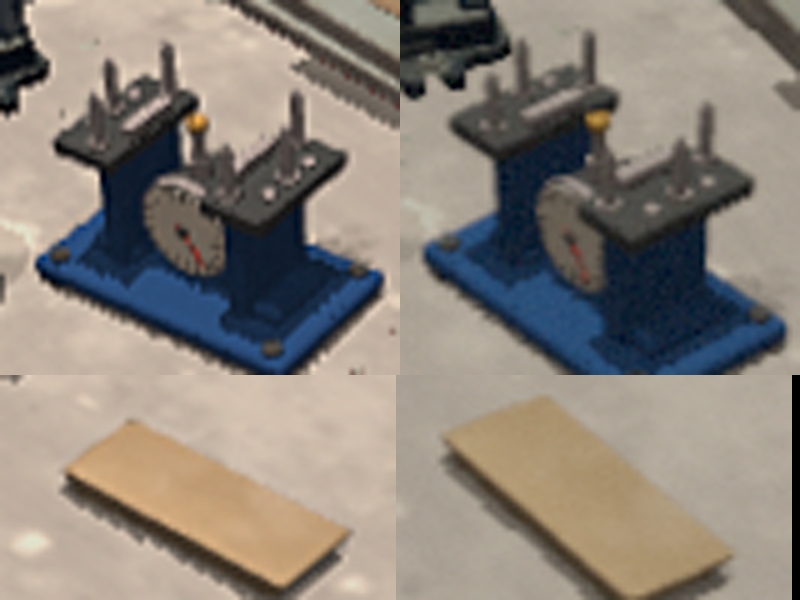

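The crops show the bar's four top corners in both views, plus the pin tips and the brass plunger tip. I'll fit both poses from these.

```bash
cat >> h.py <<'E'
from scipy.optimize import least_squares
def fit(obs,x0):
    "obs: list of (cam, model Nx3, pix Nx2) -> x,y,yaw"
    def tf(p,M):
        c,s=np.cos(p[2]),np.sin(p[2]); M=np.array(M,float)
        return np.c_[p[0]+c*M[:,0]-s*M[:,1],p[1]+s*M[:,0]+c*M[:,1],M[:,2]]
    f=lambda p:np.concatenate([(proj(c,tf(p,M))-np.array(q)).ravel() for c,M,q in obs])
    r=least_squares(f,x0,x_scale=[10,10,.1]); return r.x,f(r.x).reshape(-1,2)
E
python3 - <<'E'
from h import *
a=load('scene');b=load('side')
B=[[22,49,15],[22,-49,15],[-22,-49,15],[-22,49,15]]
oa=(a,B,[(346.7,249),(383.3,271.6),(372.2,282.6),(335.8,259)])
ob=(b,B,[(345.3,259.6),(376.2,290.6),(359,300),(327.8,267.4)])
A=lambda *q:[(210+x/5,145+y/5) for x,y in q]
S=lambda *q:[(220+(x-400)/5,130+y/5) for x,y in q]
x,y,m=28.5,41,55.5
ga=(a,[[x,y,124],[0,m,124],[-x,y,124],[x,-y,124],[-x,-y,124],[0,0,108]],A((168,42),(110,60),(96,93),(298,92),(228,147),(197,116)))
gb=(b,[[x,y,124],[0,m,124],[-x,y,124],[x,-y,124],[0,-m,124],[0,0,108]],S((590,32),(520,40),(492,75),(707,103),(682,138),(599,112)))
for n,o in (('bar',[oa,ob]),('gauge',[ga,gb])):
    for oo in (o,o[:1],o[1:]):
        p,r=fit(oo,[490,0,0]);print(n,p[:2].round(1),np.degrees(p[2]).round(1),abs(r).max().round(1))
        if len(oo)==2:print(r.round(1).tolist())
E
```

```text
bar [ 494.8 -127.2] 1.8 1.5
[[0.6, 0.2], [0.8, 0.4], [0.0, 1.0], [-0.7, 0.4], [-0.5, -1.5], [1.2, -0.0], [-0.2, 0.1], [-0.8, -1.1]]
bar [ 495.7 -126. ] 2.2 0.9
bar [ 494.1 -128.4] 1.6 1.2
gauge [480.  215.9] 12.3 1.1
[[-0.1, 0.5], [-0.1, 0.2], [-0.2, 0.6], [-0.0, 0.2], [-0.0, 0.2], [0.3, 1.1], [-0.1, -0.7], [0.3, -0.7], [0.1, -0.9], [0.2, -0.6], [-0.1, -0.3], [0.1, 0.7]]
gauge [481.4 217.5] 12.0 0.6
gauge [479.1 214.4] 12.6 1.1
```

Both fits agree between the views, with the bar at (495,-127), 1.8°, and the gauge at (480,216), 12.3°. I'm moving above the bar now.

Emit:
{"op": "carry_out", "data": {"travel": [[-3.14,-3.64,0],[-3.14,-3.64,0],[-3.14,-3.64,0],[-3.14,-3.64,0],[-3.14,-3.64,0],[-3.14,-3.64,0],[-3.14,-3.64,0],[-3.14,-3.64,0],[-3.14,-3.64,0],[-3.14,-3.64,0]], "twist": [0,0,0,0,0,0,0,0,0,0], "fingers": [9.3,9.3,9.3,9.3,9.3,9.3,9.3,9.3,9.3,9.3]}}

```text
time_s: 1.1
tool_pos: [415.6, 148.3, 218.6]
orientation: [[-0.908, 0.42, 0.0], [0.42, 0.908, 0.0], [-0.0, 0.0, -1.0]]
force: [1.4, 0.0, -0.0]
opening: 92.8
grasp_force: 0.0
```

Emit:
{"op": "carry_out", "data": {"travel": [[-3.14,-3.64,0],[-3.14,-3.64,0],[-3.14,-3.64,0],[-3.14,-3.64,0],[-3.14,-3.64,0],[-3.14,-3.64,0],[0,0,0]], "twist": [0,0,0,0,0,0,0], "fingers": [9.3,9.3,9.3,9.3,9.3,9.3,9.3]}}

```text
time_s: 1.8
tool_pos: [495.1, -131.5, 217.7]
orientation: [[-0.906, 0.424, -0.002], [0.424, 0.906, -0.0], [0.001, -0.001, -1.0]]
force: [0.4, 0.4, -0.1]
opening: 93.1
grasp_force: 0.0
```

Emit:
{"op": "carry_out", "data": {"travel": [[0,0,1],[0,0,1],[0,0,1],[0,0,1],[0,0,1],[0,0,1],[0,0,1],[0,0,1],[0,0,0],[0,0,0]], "twist": [7.91,7.91,7.91,7.91,7.91,7.91,7.91,7.91,0,0], "fingers": [9.3,9.3,9.3,9.3,9.3,9.3,9.3,9.3,9.3,9.3]}}

```text
time_s: 2.8
tool_pos: [494.7, -126.8, 138.8]
orientation: [[-0.037, 0.999, -0.0], [0.999, 0.037, 0.0], [0.0, -0.0, -1.0]]
force: [-0.6, 0.1, 0.2]
opening: 92.9
grasp_force: 0.0
```

```bash
python3 - <<'E'
from h import *
c=cap('wrist','w1.png');s=arm.read_state();print(s['tool_pos'],s['orientation'].round(3),s['time_s'])
B=[[22,49,15],[22,-49,15],[-22,-49,15],[-22,49,15]]
print(proj(c,[[494.8+x,-127.2+y,15] for x,y,_ in B]))
E
```

```text
[ 494.87597373 -126.88814116  139.1209712 ] [[-0.037  0.999  0.   ]
 [ 0.999  0.037 -0.   ]
 [-0.     0.    -1.   ]] 2.85
[[306.98489008 156.07496801]
 [301.08036835 257.42558012]
 [256.08485732 255.85523319]
 [257.98295101 154.22558587]]
```

View pics/w1.png

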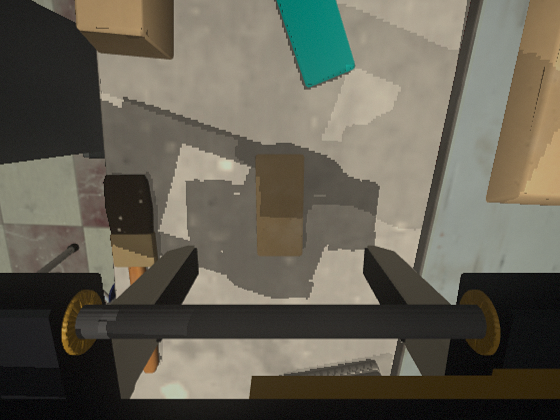

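The wrist view shows the bar with corners at about (256,154) to (303,256), aligned with the tool. The brush bristles are close on the left, at about (153,215).

```bash
python3 - <<'E'
from h import *
c=load('wrist')
B=[[22,49,15],[22,-49,15],[-22,-49,15],[-22,49,15]]
p,r=fit([(c,B,[(303,154),(303,256),(256,256),(256,154)])],[495,-127,0]);print(p[:2],np.degrees(p[2]),r.round(1).tolist())
print(ray(c,[(153,180),(156,230)],14))
E
```

```text
[ 493.86372202 -126.36696134] 2.098936215347805 [[1.0, 0.1], [-1.0, -0.1], [1.0, -0.2], [-1.0, 0.1]]
[[ 376.75189956 -105.24923399   14.        ]
 [ 376.40039283 -153.58536205   14.        ]]
```

Emit:
{"op": "carry_out", "data": {"travel": [[0,-0.1,2.5],[0,0,2.5],[0,0,2.5],[0,0,2.5],[0,0,1.5],[0,0,1.0],[0,0,0.9],[0,0,0],[0,0,0]], "twist": [0,0,0,0,0,0,0,0,0], "fingers": [7,7,7,7,7,7,7,7,7]}}

```text
time_s: 3.75
tool_pos: [494.2, -127.3, 5.3]
orientation: [[-0.033, 0.999, 0.001], [0.999, 0.033, -0.0], [-0.0, 0.001, -1.0]]
force: [-0.7, 1.2, 0.5]
opening: 69.8
grasp_force: 0.0
```

Emit:
{"op": "carry_out", "data": {"travel": [[0,0,0],[0,0,0],[0,0,0],[0,0,0],[0,0,0],[0,0,0],[0,0,0],[0,0,0]], "twist": [0,0,0,0,0,0,0,0], "fingers": [3.5,3.5,3.5,3.5,3.5,3.5,3.5,3.5], "grip_force": 45}}

```text
time_s: 4.55
tool_pos: [493.8, -127.2, 4.9]
orientation: [[-0.033, 0.999, -0.0], [0.999, 0.033, -0.0], [-0.0, -0.0, -1.0]]
force: [-3.6, -0.6, 6.4]
opening: 41.7
grasp_force: 45.0
```

Emit:
{"op": "carry_out", "data": {"travel": [[0,0,-0.5],[0,0,-1.5],[0,0,-3],[0,0,-4],[0,0,-4],[0,0,-4],[0,0,-3],[0,0,0],[0,0,0]], "twist": [0,0,0,0,0,0,0,0,0], "fingers": [3.5,3.5,3.5,3.5,3.5,3.5,3.5,3.5,3.5]}}

```text
time_s: 5.45
tool_pos: [493.9, -127.2, 205.6]
orientation: [[-0.033, 0.999, 0.001], [0.999, 0.033, -0.0], [-0.0, 0.001, -1.0]]
force: [0.7, 0.2, -1.6]
opening: 42.0
grasp_force: 45.0
```

```bash
python3 - <<'E'
from h import *
b=cap('side');a=cap('scene');w=cap('wrist')
s=arm.read_state();print(s['tool_pos'],s['opening'],s['force'])
t=s['tool_pos']; 
def crop(c,n):
    u,v=proj(c,[t])[0].astype(int);print(n,u,v); x,y=max(u-50,0),max(v-50,0);im=cv2.resize(c['pixels'][y:y+75,x:x+100],(400,300),interpolation=cv2.INTER_CUBIC);print(x,y);return im
im=np.hstack([crop(a,'sc'),crop(b,'si')]); cv2.imwrite('pics/g1.png',np.vstack([im,cv2.resize(w['pixels'][120:330,140:420],(800,300))]))
E
```

```text
[ 493.31977739 -127.02154276  203.47313686] 42.20689619434684 [ 0.04020011  0.38949973 -1.9641015 ]
sc 370 197
320 147
si 363 200
313 150
```

View pics/g1.png

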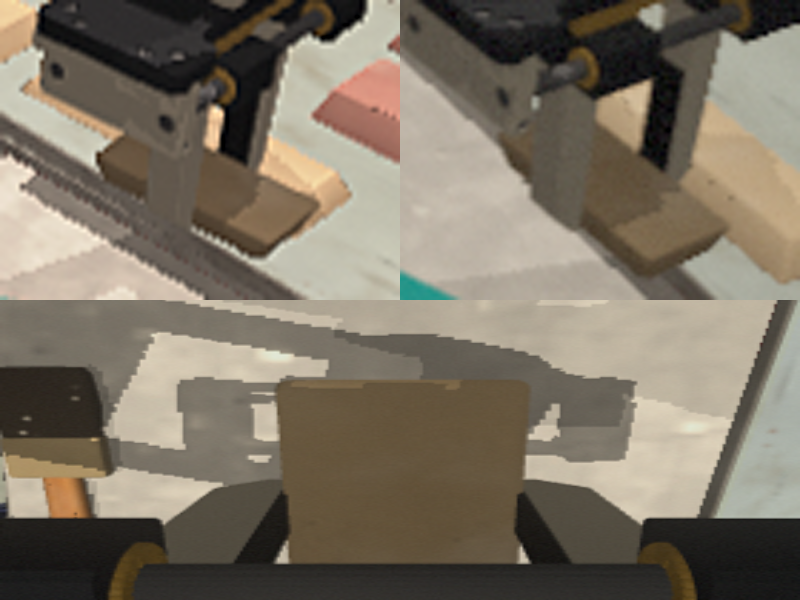

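The bar is held level between the fingers, with no visible slip. I'll carry it above the gauge.

Emit:
{"op": "carry_out", "data": {"travel": [[2,0,0],[4,0,0],[4.8,0,0],[4.8,-0.1,0],[4.8,-0.1,0],[4.8,0,0],[4.8,0,0],[3,0,0],[1.3,0,0],[0,0,0]], "twist": [0,0,0,0,0,0,0,0,0,0], "fingers": [3.5,3.5,3.5,3.5,3.5,3.5,3.5,3.5,3.5,3.5]}}

```text
time_s: 6.6
tool_pos: [480.2, 216.4, 203.7]
orientation: [[-0.035, 0.999, -0.002], [0.999, 0.035, -0.001], [-0.001, -0.002, -1.0]]
force: [0.2, -0.7, -1.7]
opening: 42.0
grasp_force: 45.0
```

Emit:
{"op": "carry_out", "data": {"travel": [[0,0,0.5],[0,0,1],[0,0,1.5],[0,0,1.5],[0,0,1],[0,0,0.5],[0,0,0],[0,0,0]], "twist": [-2.6,-2.6,-2.6,-2.6,0,0,0,0], "fingers": [3.5,3.5,3.5,3.5,3.5,3.5,3.5,3.5]}}

```text
time_s: 7.4
tool_pos: [480.9, 215.4, 145.2]
orientation: [[-0.212, 0.977, 0.001], [0.977, 0.212, 0.0], [0.0, 0.001, -1.0]]
force: [0.3, 0.3, -1.6]
opening: 41.8
grasp_force: 45.0
```

```bash
python3 - <<'E'
from h import *
b=cap('side');a=cap('scene');w=cap('wrist')
s=arm.read_state();print(s['tool_pos'],s['orientation'].round(3),s['opening'],s['force'],s['time_s'])
t=s['tool_pos']
def crop(c):
    u,v=proj(c,[t])[0].astype(int);x,y=u-50,v-40;print(x,y);return cv2.resize(c['pixels'][y:y+75,x:x+100],(400,300),interpolation=cv2.INTER_CUBIC)
im=np.hstack([crop(a),crop(b)]); cv2.imwrite('pics/g2.png',np.vstack([im,cv2.resize(w['pixels'][130:280,80:480],(800,300),interpolation=cv2.INTER_CUBIC)]))
c,q=np.cos(np.radians(12.3)),np.sin(np.radians(12.3))
print(proj(w,[[480+c*x-q*y,216+q*x+c*y,124] for x,y in ((28.5,41),(0,55.5),(-28.5,41),(28.5,-41),(-28.5,-41))]))
E
```

```text
[480.88757887 215.63761967 145.32159528] [[-0.212  0.977  0.001]
 [ 0.977  0.212  0.   ]
 [ 0.     0.001 -1.   ]] 41.70146943578532 [-0.22560249  0.0419359  -1.66655555] 7.55
199 116
210 98
[[326.62900099 181.67773628]
 [278.53844139 157.01587342]
 [230.56352901 181.77844205]
 [322.05585044 304.75232688]
 [235.73221702 304.85153608]]
```

View pics/g2.png

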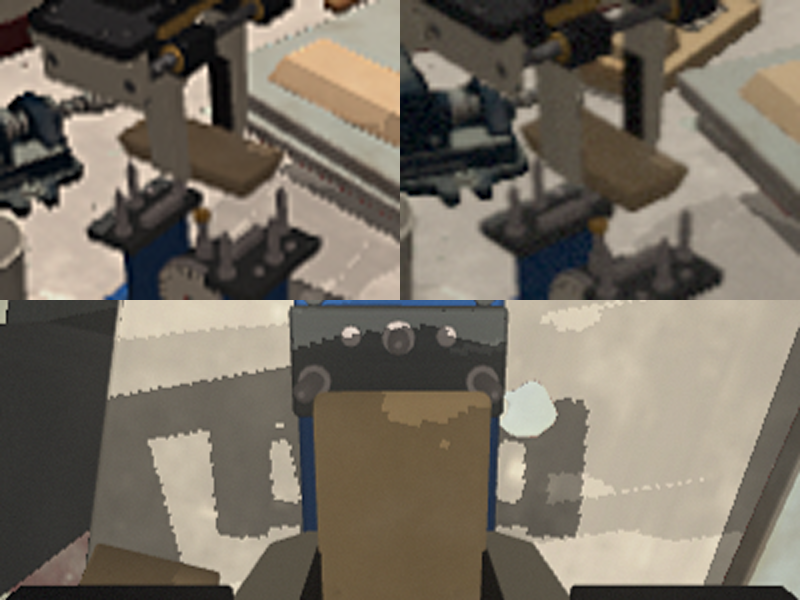

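The bar is above the gauge. In the wrist view its far end is at crop row 392, and the far pins run from crop (315,378) and (485,378) outwards. I'll zoom in and overlay the model.

```bash
python3 - <<'E'
from h import *
w=load('wrist')
R=cv2.Rodrigues(w['rvec'])[0];print('cam',-R.T@w['tvec'].ravel())
c,q=np.cos(np.radians(12.3)),np.sin(np.radians(12.3))
P=lambda x,y,z:[480+c*x-q*y,216+q*x+c*y,z]
pt=[P(x,y,z) for x,y in ((28.5,41),(0,55.5),(-28.5,41)) for z in (92,124)]
print(proj(w,pt).round(1))
x0,y0=210,135
cv2.imwrite('pics/g3.png',cv2.resize(w['pixels'][y0:y0+60,x0:x0+140],(800,343),interpolation=cv2.INTER_LANCZOS4))
E
```

```text
cam [465.51304225 286.98080991 311.87136163]
[[320.1 174. ]
 [326.6 181.7]
 [278.8 152.7]
 [278.5 157. ]
 [237.5 174.1]
 [230.6 181.8]]
```

View pics/g3.png

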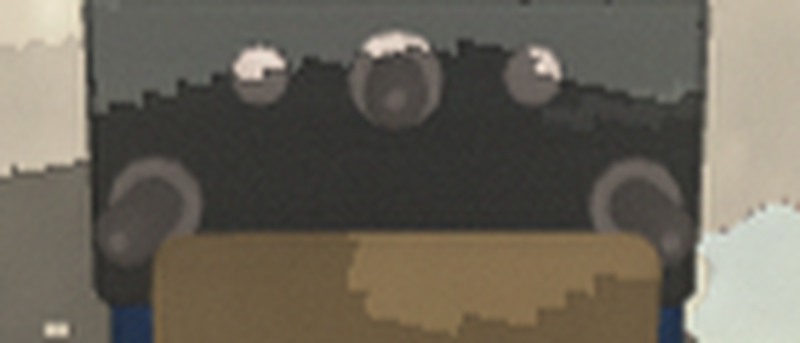

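```bash
python3 - <<'E'
from h import *
w=load('wrist')
G=[[28.5,41,124],[0,55.5,124],[-28.5,41,124]]
gp=[(327.6,177.2),(279.1,152.0),(230.65,177.2)]
p,r=fit([(w,G,gp)],[480,216,.21]);print('gauge',p[:2],np.degrees(p[2]),r.round(1).tolist())
# bar: far edge corners at (+-22,49), unknown x,y,z with yaw fixed at tool
th=np.arctan2(.212,.977);bp=np.array([(325.2,175.9),(237.1,175.9)])
c,s=np.cos(th),np.sin(th)
def f(v):
    return (proj(w,[[v[0]+c*x-s*49,v[1]+s*x+c*49,v[2]] for x in (22,-22)])-bp).ravel()
q=least_squares(f,[480,216,155]).x;print('bar x,y,ztop',q,f(q).round(1))
for zt in (152,155,158):
    q2=least_squares(lambda v:f([v[0],v[1],zt]),[480,216]).x;d=p[:2]-q2
    print(zt,q2,'tool x,y shift to gauge',d@[-s,c],d@[c,s])
E
```

```text
gauge [479.68144968 218.7604497 ] 12.240800736292364 [[-0.3, -0.1], [0.0, 0.2], [0.3, -0.1]]
bar x,y,ztop [481.39744136 216.08426195 152.97736142] [-0. -0.  0.  0.]
152 [481.43015842 215.94747364] tool x,y shift to gauge 3.1198260394075965 -1.112430685429748
155 [481.32977586 216.36715592] tool x,y shift to gauge 2.6884016575857697 -1.1033271596924996
158 [481.22952223 216.78626257] tool x,y shift to gauge 2.257567154105056 -1.094227577345553
```

The bar is about 2.8 mm short along the gauge and 1.1 mm off across it. I'll correct that and lower it to just above the plunger.

Emit:
{"op": "carry_out", "data": {"travel": [[0.28,-0.11,0],[0,0,0.5],[0,0,0.5],[0,0,0.5],[0,0,0.5],[0,0,0.3],[0,0,0.2],[0,0,0],[0,0,0]], "twist": [0,0,0,0,0,0,0,0,0], "fingers": [3.5,3.5,3.5,3.5,3.5,3.5,3.5,3.5,3.5], "grip_force": 55}}

```text
time_s: 8.45
tool_pos: [479.0, 218.1, 119.8]
orientation: [[-0.212, 0.977, 0.0], [0.977, 0.212, 0.0], [0.0, 0.0, -1.0]]
force: [0.2, 0.7, -1.6]
opening: 41.6
grasp_force: 55.0
```

```bash
python3 - <<'E'
from h import *
b=cap('side');a=cap('scene');w=cap('wrist')
s=arm.read_state();print(s['tool_pos'],s['opening'],s['force'],s['moment'])
t=s['tool_pos']
def crop(c):
    u,v=proj(c,[t])[0].astype(int);x,y=u-40,v-30;print(x,y);return cv2.resize(c['pixels'][y:y+60,x:x+80],(400,300),interpolation=cv2.INTER_CUBIC)
im=np.hstack([crop(a),crop(b)]); cv2.imwrite('pics/g4.png',np.vstack([im,cv2.resize(w['pixels'][135:195,210:350],(700,300),interpolation=cv2.INTER_LANCZOS4)[:,:] if 0 else cv2.resize(w['pixels'][135:187,210:350],(800,300))]))
E
```

```text
[479.05367071 218.11640763 119.87727294] 41.709841850983004 [ 0.76396414 -0.00649374 -0.43072671] [-0.05744605  0.07348486  0.05241383]
208 135
219 118
```

View pics/g4.png

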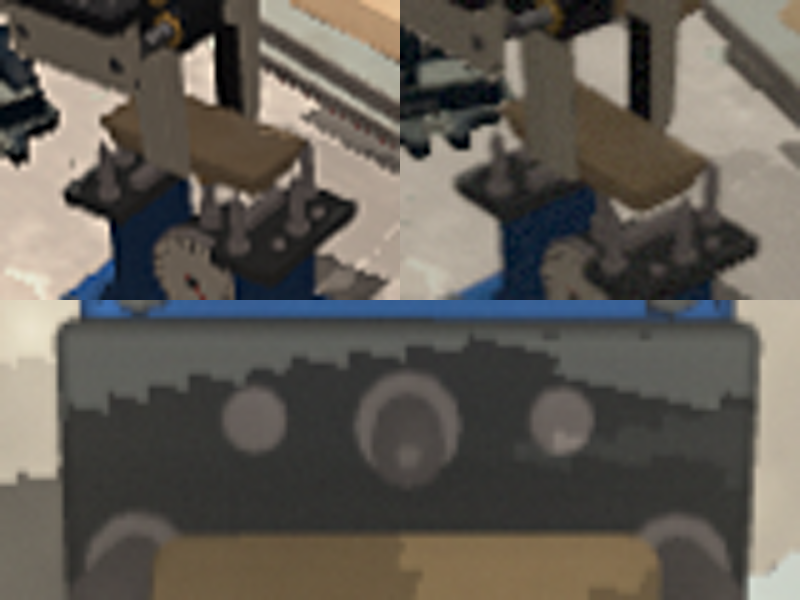

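The bar sits centred between the pins across the gauge: its edges are at crop columns 155 and 658, and the middle pin tip is at (409,455). Next is a check along the gauge.

```bash
python3 - <<'E'
from h import *
w=load('wrist')
u=210+409/5.714
t=ray(w,[(u,135+155/5.77)],124)[0]
for z in (127,129,131):
    d=t-ray(w,[(u,135+235/5.77)],z)[0]; print(z,d[:2]@[-.212,.977],'want 6.5')
E
```

```text
127 6.57758849433733 want 6.5
129 6.280906461371377 want 6.5
131 5.984224428405414 want 6.5
```

The fit is centred within 0.5 mm, so I'll press down in small steps.

Emit:
{"op": "carry_out", "data": {"travel": [[0,0,0.2],[0,0,0.2],[0,0,0.2],[0,0,0.2],[0,0,0],[0,0,0]], "twist": [0,0,0,0,0,0], "fingers": [3.5,3.5,3.5,3.5,3.5,3.5]}}

```text
time_s: 9.2
tool_pos: [479.0, 218.1, 111.8]
orientation: [[-0.212, 0.977, 0.0], [0.977, 0.212, 0.0], [0.0, 0.0, -1.0]]
force: [-1.9, -0.8, 3.6]
opening: 41.9
grasp_force: 55.0
```

Emit:
{"op": "carry_out", "data": {"travel": [[0,0,0.1],[0,0,0.1],[0,0,0.1],[0,0,0],[0,0,0]], "twist": [0,0,0,0,0], "fingers": [3.5,3.5,3.5,3.5,3.5]}}

```text
time_s: 9.7
tool_pos: [479.0, 218.1, 108.8]
orientation: [[-0.212, 0.977, 0.0], [0.977, 0.212, 0.0], [0.0, 0.0, -1.0]]
force: [-2.2, -0.7, 3.9]
opening: 41.4
grasp_force: 55.0
```

Emit:
{"op": "carry_out", "data": {"travel": [[0,0,0.1],[0,0,0.1],[0,0,0],[0,0,0]], "twist": [0,0,0,0], "fingers": [3.5,3.5,3.5,3.5]}}

```text
time_s: 10.1
tool_pos: [479.0, 218.1, 106.8]
orientation: [[-0.212, 0.977, 0.0], [0.977, 0.212, 0.0], [0.0, 0.0, -1.0]]
force: [-2.7, -1.1, 5.8]
opening: 41.6
grasp_force: 55.0
```

Emit:
{"op": "carry_out", "data": {"travel": [[0,0,0.05],[0,0,0.05],[0,0,0],[0,0,0]], "twist": [0,0,0,0], "fingers": [3.5,3.5,3.5,3.5]}}

```text
time_s: 10.5
tool_pos: [479.0, 218.1, 105.9]
orientation: [[-0.212, 0.977, 0.0], [0.977, 0.212, 0.0], [0.0, 0.0, -1.0]]
force: [-2.5, -1.5, 6.3]
opening: 41.6
grasp_force: 55.0
```

Emit:
{"op": "carry_out", "data": {"travel": [[0,0,0.05],[0,0,0],[0,0,0]], "twist": [0,0,0], "fingers": [3.5,3.5,3.5]}}

```text
time_s: 10.8
tool_pos: [479.0, 218.1, 105.4]
orientation: [[-0.212, 0.977, 0.0], [0.977, 0.212, 0.0], [0.0, 0.0, -1.0]]
force: [-2.9, -1.2, 4.8]
opening: 41.8
grasp_force: 55.0
```

Emit:
{"op": "carry_out", "data": {"travel": [[0,0,0.05],[0,0,0],[0,0,0]], "twist": [0,0,0], "fingers": [3.5,3.5,3.5]}}

```text
time_s: 11.1
tool_pos: [479.0, 218.1, 104.9]
orientation: [[-0.212, 0.977, 0.0], [0.977, 0.212, 0.0], [0.0, 0.0, -1.0]]
force: [-2.5, -1.3, 5.8]
opening: 41.8
grasp_force: 55.0
```

Emit:
{"op": "carry_out", "data": {"travel": [[0,0,0.05],[0,0,0],[0,0,0]], "twist": [0,0,0], "fingers": [3.5,3.5,3.5]}}

```text
time_s: 11.4
tool_pos: [479.0, 218.1, 104.8]
orientation: [[-0.212, 0.977, 0.0], [0.977, 0.212, 0.0], [0.0, 0.0, -1.0]]
force: [-4.7, -2.1, 10.2]
opening: 41.6
grasp_force: 55.0
```

Emit:
{"op": "carry_out", "data": {"travel": [[0,0,0.05],[0,0,0],[0,0,0]], "twist": [0,0,0], "fingers": [3.5,3.5,3.5]}}

```text
time_s: 11.7
tool_pos: [479.1, 218.1, 104.8]
orientation: [[-0.212, 0.977, 0.001], [0.977, 0.212, 0.0], [0.0, 0.001, -1.0]]
force: [-7.8, -3.4, 16.0]
opening: 41.6
grasp_force: 55.0
```

Emit:
{"op": "carry_out", "data": {"travel": [[0,0,0.03],[0,0,0],[0,0,0]], "twist": [0,0,0], "fingers": [3.5,3.5,3.5]}}

```text
time_s: 12.0
tool_pos: [479.1, 218.1, 104.8]
orientation: [[-0.212, 0.977, 0.001], [0.977, 0.212, 0.0], [0.0, 0.001, -1.0]]
force: [-8.1, -3.3, 18.3]
opening: 41.8
grasp_force: 55.0
```

The bar has reached a hard stop at TCP z 104.8, with about 12 N on the seats. I'll take a look before handing in.

```bash
python3 - <<'E'
from h import *
b=cap('side');a=cap('scene')
s=arm.read_state();print(s['tool_pos'],s['opening'],s['force'],s['moment'])
t=s['tool_pos']
def crop(c):
    u,v=proj(c,[t])[0].astype(int);x,y=u-40,v-30;return cv2.resize(c['pixels'][y:y+60,x:x+80],(400,300),interpolation=cv2.INTER_CUBIC)
cv2.imwrite('pics/g5.png',np.hstack([crop(a),crop(b)]))
E
```

```text
[479.07758606 218.14239537 104.75954144] 41.900431645465154 [-7.69865587 -2.78588963 18.10498681] [-0.66677552  1.68203675  0.00300823]
```

View pics/g5.png

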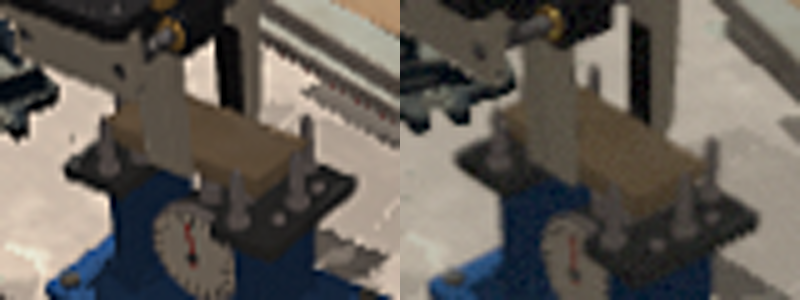

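The red needle is straight up (crop (190,240) in the scene view, (573,255) in the side view). The bar lies level between the pins on both seats.

```bash
python3 -c "
from cell import arm
print(arm.job_done())"
```

```text
the job is handed in; nothing more can be done
None
```

The job is handed in: the bar is home on both seats, still gripped and held down with an estimated 12 N on the seats, and the dial needle is straight up; I have not seen the judge's result.

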